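# Jack up the griddle's front and hold it

### The arm

A 6-joint arm with a two-finger parallel gripper is mounted at the origin on the work surface. World frame = base frame: x ahead of the robot, y to its left, z up, the work surface at z = 0. Lengths are in m, angles in degrees, forces in N, time in s.
With the tool pointing down it reaches from about 0.3 to 0.75 m from the base axis. Payload 8.5 kg.
Tool frame: the origin (TCP) lies at the very end of the fingers, on their centre line; the grasp point (between the pads) lies 19 mm behind it (env.tcp_to_grasp is the distance from the TCP to the grasp point, in m); z points along the fingers, y is the line along which they close (so a half turn about z gives the same grasp; the last joint's range is limited). The gripper opens to 85 mm and grips with 20 to 120 N. Pads are 22 mm wide; open, the fingers measure 114 mm over their backs; the gripper's body (76 mm by 85 mm) begins 54 mm behind the grasp point. The pads swing forward as they close: fully open they stand 13 mm farther back than shut.
Start: joints at [54.357, 21.807, 74.336, -0, 83.858, -12.336], TCP at [0.218, 0.505, 0.231] pointing down, gripper open.
Joint ranges: [-178.18, 178.18], [-50.72, 133.34], [12.68, 142.11], [-81.47, 261.47], [9.98, 163.14], [-165.26, 165.26]. Speed limits (degrees/s): [136.94, 136.94, 180, 180, 180, 180].

### API

Orientations are given as a 3x3 rotation matrix whose columns are the frame's x, y, z axes.
In Python, from rig import status, get_image, env gives the robot as it stands.
- The arm moves only by the shell command python3 -m handwheel 'ROWS' [FORCE]. ROWS is text: rows parted by semicolons, each of 7 numbers parted by spaces: the shift along the world's x, y, z in cm, then the turn, a rotation vector about the world's x, y, z in degrees, then the opening, from 0 (shut) to 1 (fully open). In form: dx dy dz wx wy wz gripper; .... A call has 1 to 8 rows; each row is the pose to reach, as a shift and turn from the pose commanded when the call began; what a row does not reach only later rows make up. A row lasts 1/12 s, in which the tool goes at most 41.7 mm and 7.16 degrees, less where a joint would pass 70% of its speed; a pose out of reach is approached as far as the arm can. A call with a gripper value outside its range is refused whole. The fingers move at their own pace and stop on an object; FORCE is the grip in N (left out, the last holds). Time passes only in rows, so rows that repeat a pose let the fingers close. It gives the time, the measured TCP pose, the force, the opening and the grip force at its end, in the units of the state.
- status.observe(): the state, without advancing time (a new reading comes with each control period).
- get_image(name): name is "side" or "top"; returns a dict with "color" (480x640x3 uint8, red, green, blue), "vertical_fov" (degrees; the focal length in pixels is half the picture's height over the tangent of half this angle, whatever the lens; pixels are square), "cx", "cy" (the principal point, pixels), "xyz" and "orientation" of the camera in the world. Camera axes: x right, y down, z forward; pixel columns grow to the right and rows downward; lengths in m; the calibration is good to about 2 mm. A picture is of the moment at which its call begins. There is no depth.
- env.close_job(): hands the job in; it is judged then, once.
The state is a dict: "time_s": time; "q": joint angles; "qvel": joint speeds; "joint_efforts": joint torques, N m; "position": TCP position; "tool_rot": TCP orientation; "ft_force": force on the tool from outside, world axes, zero at the start; "wrist_torque": the same for the moment, N m; "grip_width": finger opening in m; "gripper_force": force on a finger pad.
Only numpy, scipy, OpenCV 4.12 (cv2) and the standard library are available. Lean on these libraries where they do the work, as an engineer would, in place of code of your own. Each camera call takes 0.05 s, during which the arm holds its last target. There are 200 camera calls.

### The job

The griddle's front feet need changing: set the lever jack flat on the table with its saddle centred under the griddle's marked lift point (the tab with the raised ring, not the plain bracket). Then pump the handle: one full stroke down that lifts the griddle, to bed the saddle, let the handle come all the way back up so that the griddle stands on its feet again, then press it fully down a second time and finish holding it down, so that the jack alone keeps the griddle's front up. Don't let go at the end, and leave the bottles, jar, cup, bowl and pepper pot where they stand.

Things in the scene. Friction and masses are not known exactly. Their poses are not given: they have to be found in the camera images.
- lift_pad (a point): The marked lift point: centre of the underside of a round pad, 30 mm across, under a steel tab on the front of a low steel griddle; the tab has a raised ring (32 mm across) on top. 62 mm above the table while the griddle stands on its feet. x axis points level into the griddle from its front (the jack goes in along it), z up. The griddle's front face is 40 mm beyond this point along x.
- lift_ring (a point): Centre of the raised ring on the tab's upper side, 22 mm above lift_pad, same axes. The tab is 44 mm wide, reaching 22 mm forward (-x) of this point, its top 80 mm above the table. 100 mm away towards its -y is a plain bracket without ring or pad: not the lift point. The griddle's highest edge is 175 mm above the table. The griddle does not slide.
- griddle (a joint): Tilt of the griddle about its rear feet, 300 mm behind the lift pad, rad: 0 standing on its front feet, growing as its front is lifted (0.01 rad lifts the pad by 3 mm; 0.04 at full handle travel). It falls back by its own weight (20 to 35 N at the pad).
- jack_grip (a point): Centre of the housing of a loose lever jack (0.8 kg), 45 mm above the jack's underside; x axis points along the jack to its saddle, y across, z up. The housing is a dark steel block, 50 mm along x, 40 mm across, top 70 mm above the underside: grasp it across y from above. Aluminium base plate 80 mm wide, 8 mm thick, from 145 mm behind this point to 115 mm ahead. It balances near this point.
- saddle_top (a point): Centre of the top of the jack's saddle, a steel disc 40 mm across, 85 mm ahead (jack +x) of the housing's centre, on the centre line. Its top is 50 mm above the jack's underside with the handle up (12 mm below the lift pad) and rises straight up by 25 mm over the handle's full travel, in proportion to the handle's angle.
- jack_saddle: The same saddle as a part, origin at saddle_top.
- handle_end (a point): Centre of the upper face of the rubber paddle at the handle's end (50 mm along the handle, 45 mm wide, 10 mm thick). The handle's hinge is 20 mm behind (jack -x) the housing's centre, 55 mm above the jack's underside; the paddle's centre is 150 mm from the hinge. Handle up: it points back (jack -x) and 0.42 rad above level; fully down: 0.08 rad below level.
- jack_handle (a joint): Angle of the jack's handle, rad: 0 up, 0.50 fully down on its stop. A spring lifts it again; it does not stay down by itself. Pressing the paddle takes 3 to 5 N unloaded, 10 to 20 N while carrying the griddle, and some N more if moved fast. The saddle meets the lift pad at about 0.24 rad.
- juice_a_mid (a point): Bystander: tall amber glass juice bottle with steel cap, 60 mm wide, 210 mm high, standing near the griddle's front. Point on its axis half-way up.
- jar_mid (a point): Bystander: short glass jar with steel cap, 60 mm wide, 75 mm high, standing near the griddle's front. Point on its axis half-way up.
- juice_b_mid (a point): Bystander: second tall amber glass juice bottle, 60 mm wide, 210 mm high. Point on its axis half-way up.
- cup_mid (a point): Bystander: white ceramic cup, 80 mm wide, 95 mm high. Point on its axis half-way up.
- bowl_mid (a point): Bystander: steel bowl, 104 mm wide, 50 mm high. Point on its axis half-way up.
- pepper_pot_mid (a point): Bystander: steel pepper pot, 48 mm wide, 75 mm high. Point on its axis half-way up.

How it is judged (in metres and radians):
On the way, in this order (a step that is already met when the one before it is completed fails the run):
1. the jack stands flat on the table with its saddle under the marked lift pad (centres within 12 mm), handle up (horizontal distance between saddle_top and lift_pad below 0.012 m and angle between jack_grip's own z axis and vertical below 0.06 rad and height (world z) of jack_grip below 0.05 m and value of joint jack_handle below 0.08 rad), for 0.2 s.
2. first stroke: handle down (above 0.42 rad), the griddle lifted by the saddle at the pad (tilt above 0.022 rad) (horizontal distance between saddle_top and lift_pad below 0.012 m and value of joint jack_handle above 0.42 rad and value of joint griddle above 0.022 rad and contact force between jack_saddle and griddle above 6 N), for 0.1 s.
3. handle back up (below 0.08 rad), griddle standing on its feet (value of joint jack_handle below 0.08 rad and value of joint griddle below 0.005 rad), for 0.1 s.
At the end, for the whole second after the job is handed in: The robot is holding the jack's handle down (above 0.42 rad, pressing with over 2 N); the jack stands flat on the table, its saddle within 12 mm of the marked lift pad's centre and carrying it (over 6 N), the griddle's tilt is steady above 0.022 rad, and the robot does not touch the griddle (all of step 2 and angle between jack_grip's own z axis and vertical below 0.06 rad and height (world z) of jack_grip below 0.05 m and velocity of joint griddle between -0.05 and 0.05 rad/s and contact force between any of the fingers, the arm and jack_handle above 2 N and contact force between each of the arm, the fingers and griddle below 1 N); the arm keeps its last pose, push and grip.
It fails at once if a bottle, the jar, the cup, the bowl or the pepper pot is disturbed (moved over 30 mm) (distance of any of juice_a_mid, jar_mid, juice_b_mid, cup_mid, bowl_mid, pepper_pot_mid from where it was at the start of the episode above 0.03 m).
It also fails if it takes over 64 s, if anything falls off the work surface, if the arm or the gripper's body presses on something with over 40 N, if the wrist force passes 120 N, or if a joint passes its speed limit or range.

## Working session

There is one attempt and no reset: what is moved stays moved. The work goes in short steps, Python scripts to look and compute and a shell command to move; the robot and the scene stay as the last step left them, time stands still between calls to the robot, and variables do not carry over. Pictures are saved under pics/ and viewed, at most 10 in all, crops included, and the job is handed in when it is done.

```bash
ls; mkdir -p pics
python3 - <<'E'
from rig import status,get_image,env
import cv2,json
for n in("side","top"):
    i=get_image(n); cv2.imwrite(f"pics/{n}0.png",i["color"][:,:,::-1])
    print(n,{k:v for k,v in i.items() if k!="color"})
s=status.observe();print(s, env.tcp_to_grasp)
E
```

```text
pics
side {'vertical_fov': 56.5782221831252, 'cx': 313.8551670631133, 'cy': 237.33924875711264, 'xyz': array([-0.03506928, -0.6464301 ,  0.73549438]), 'orientation': array([[ 0.77194138, -0.37613201,  0.51247557],
       [-0.63568706, -0.45305521,  0.62501435],
       [-0.00290818, -0.80824853, -0.58883431]])}
top {'vertical_fov': 50.18291297376418, 'cx': 322.55495566452345, 'cy': 249.3438030400099, 'xyz': array([0.44523613, 0.02178667, 1.33408365]), 'orientation': array([[-0.0068141 , -0.998452  ,  0.05520122],
       [-0.99992444,  0.00623855, -0.01059206],
       [ 0.01023129, -0.05526922, -0.99841907]])}
{'time_s': 0.1, 'q': array([ 5.43576733e+01,  2.18369822e+01,  7.43797910e+01,  5.27295416e-04,
        8.38576554e+01, -1.23355692e+01]), 'qvel': array([ 0.01081803, -0.10392128, -0.15673708,  0.07503227, -0.01792398,
       -0.00658393]), 'joint_efforts': array([ 3.92034097e-03, -4.49219334e+01, -2.31655526e+01, -1.97131776e-04,
        3.64422449e-03,  2.27220090e-05]), 'position': array([0.21745055, 0.50490157, 0.23077855]), 'tool_rot': array([[-9.18399223e-01,  3.95654248e-01, -7.64407740e-04],
       [ 3.95654882e-01,  9.18398667e-01, -1.05034623e-03],
       [ 2.86457101e-04, -1.26707882e-03, -9.99999156e-01]]), 'ft_force': array([-0.99271707,  1.10146591,  0.3402247 ]), 'wrist_torque': array([ 0.03576051, -0.02817358, -0.04465913]), 'gripper_force': 0.0, 'grip_width': 0.0855663123460486} 0.0187
```

View pics/top0.png

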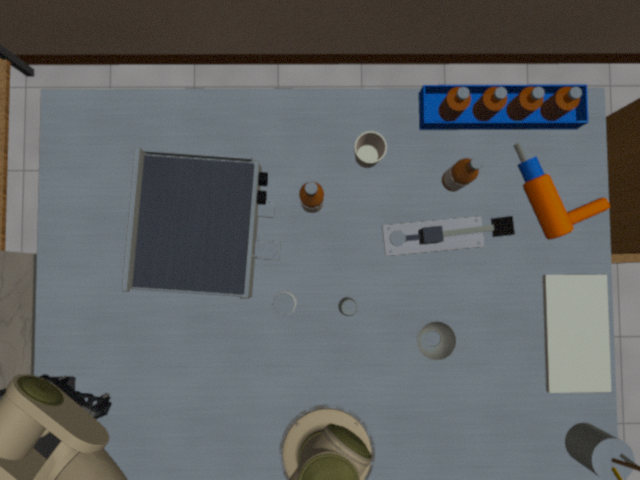

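View pics/side0.png

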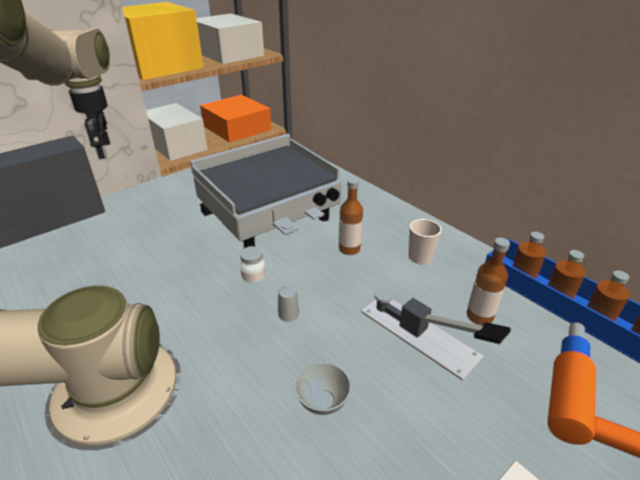

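Top view: the griddle is at the left with its front facing right (world -y). The ring tab is near (267,250), the plain bracket near (266,211), and the jack runs from its saddle (398,238) to its paddle (503,226). I'll zoom in.

Run:
```python
import cv2,numpy as np
t=cv2.imread("pics/top0.png");s=cv2.imread("pics/side0.png")
f=lambda im,x,y,w,h,k:cv2.convertScaleAbs(cv2.resize(im[y:y+h,x:x+w],None,fx=k,fy=k,interpolation=cv2.INTER_CUBIC),alpha=1.3)
a=f(t,240,190,65,60+20,6)   # 390x480
b=f(s,255,190,65,80,6)
cv2.imwrite("pics/tab.png",np.hstack([a,b]))
a=f(t,375,205,145,55,5.5);b=f(s,355,285,160,50,5)
cv2.imwrite("pics/jack.png",np.vstack([a[:,:797],b[:,:797]]))
```

```text
(no output)
```

View pics/tab.png

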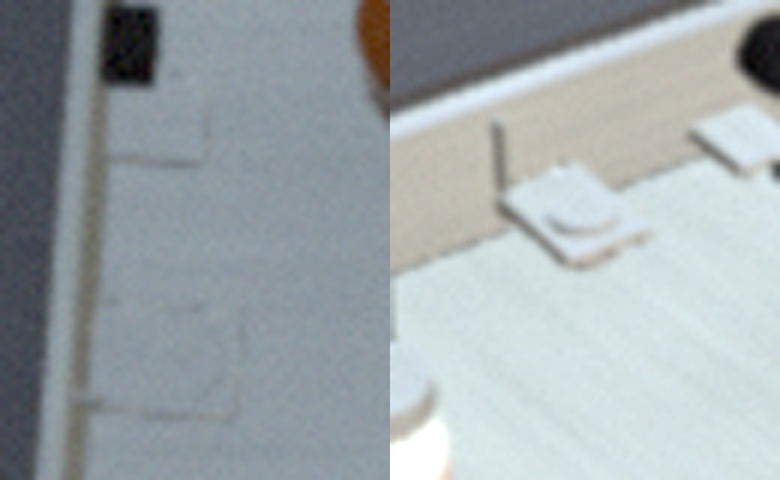

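View pics/jack.png

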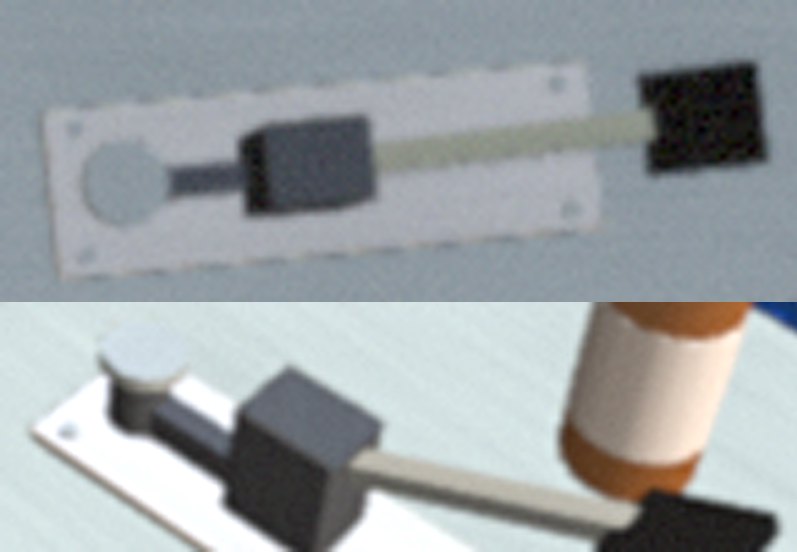

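Tab crop: the tab's outer corners in the top view are at about zoomed (242,307) and (236,417), and the ring shows clearly in the side view. Jack crop: saddle at (125,182), plate corners at (42,110), (585,65), (600,228) and (62,278). Next I cast rays.

```bash
cat > h.py <<'E'
import numpy as np
from rig import get_image,status
def ray(c,p):
    f=240/np.tan(np.radians(c["vertical_fov"]/2))
    d=c["orientation"]@np.array([(p[0]-c["cx"])/f,(p[1]-c["cy"])/f,1.]);return np.array(c["xyz"]),d
def onz(c,p,z):
    o,d=ray(c,p);return (o+d*(z-o[2])/d[2])
def tri(c1,p1,c2,p2):
    o,d=ray(c1,p1);q,e=ray(c2,p2)
    s=np.linalg.lstsq(np.c_[d,-e],q-o,rcond=None)[0]
    a,b=o+d*s[0],q+e*s[1];return (a+b)/2,np.linalg.norm(a-b)
E
python3 - <<'E'
from h import *
np.set_printoptions(precision=4,suppress=True)
T=get_image("top");S=get_image("side")
z=lambda u,v,k,x,y:((u+.5)/k-.5+x,(v+.5)/k-.5+y)
for p in[(242,307),(236,417)]: print("tab top",onz(T,z(*p,6,240,190),.08))
for p in[(500,197),(565,163),(650,232),(575,265)]: print("tab side",onz(S,z(p[0]-390,p[1],6,255,190),.08))
print("ring side",onz(S,z(583-390,208,6,255,190),.084))
print("rim dir",onz(T,(250,297),.17)-onz(T,(262,155),.17))
print("saddle",onz(T,z(125,182,5.5,375,205),.05),onz(S,z(143,50,5,355,285),.05),tri(T,z(125,182,5.5,375,205),S,z(143,50,5,355,285)))
for p in [(42,110),(585,65),(600,228),(62,278)]: print("plate",onz(T,z(*p,5.5,375,205),.008))
print("house",onz(T,z(319,163,5.5,375,205),.07))
print("paddle",onz(T,z(703,117,5.5,375,205),.116))
for n,p,h in[("juiceA",(312,187),.21),("jar",(285,301),.075),("pep",(348,305),.075),("juiceB",(472,168),.21),("cup",(370,146),.095),("bowl",(437,340),.05)]: print(n,onz(T,p,h))
E
```

```text
tab top [0.5363 0.1128 0.08  ]
tab top [0.4914 0.1154 0.08  ]
tab side [0.4951 0.169  0.08  ]
tab side [0.5329 0.1726 0.08  ]
tab side [0.5291 0.1061 0.08  ]
tab side [0.49   0.1071 0.08  ]
ring side [0.5146 0.1342 0.084 ]
rim dir [-0.3246  0.0272  0.    ]
saddle [ 0.5444 -0.1802  0.05  ] [ 0.5428 -0.1836  0.05  ] (array([ 0.5451, -0.181 ,  0.0467]), np.float64(0.0010485936505327507))
plate [ 0.5821 -0.148   0.008 ]
plate [ 0.602  -0.4061  0.008 ]
plate [ 0.5245 -0.4114  0.008 ]
plate [ 0.5025 -0.1563  0.008 ]
house [ 0.551  -0.2647  0.07  ]
paddle [ 0.5662 -0.4223  0.116 ]
juiceA [0.6456 0.0323 0.21  ]
jar [0.3889 0.1011 0.075 ]
pep [ 0.3781 -0.0529  0.075 ]
juiceB [ 0.6864 -0.3236  0.21  ]
cup [ 0.7667 -0.1094  0.095 ]
bowl [ 0.2883 -0.2753  0.05  ]
```

Everything agrees with the given sizes.

- **Pad:** about (0.515, 0.135), approached at azimuth 85°.
- **Jack housing:** about (0.551, -0.266), at azimuth 94.6°.

Now moving over the jack.

```bash
python3 -m handwheel '4 -4 1 0 0 -6 1;6 -8 2 0 0 -12 1;8 -12 2 0 0 -18 1;10 -16 2 0 0 -24 1;11 -19.5 2 0 0 -30 1;12.5 -23 2 0 0 -36 1;13.5 -26.5 2 0 0 -42 1;14 -30 2 0 0 -47 1'
python3 -m handwheel '1.5 -3.5 0 0 0 -5 1;3 -7 0 0 0 -10 1;4.5 -10.5 0 0 0 -15.1 1;6 -14 0 0 0 -15.1 1;7.5 -17.5 0 0 0 -15.1 1;9 -21 0 0 0 -15.1 1;10.5 -24.5 0 0 0 -15.1 1;12 -28 0 0 0 -15.1 1'
python3 -m handwheel '1.5 -3.5 0 0 0 0 1;3 -7 0 0 0 0 1;4.5 -10.5 0 0 0 0 1;6 -14 0 0 0 0 1;7 -17.5 0 0 0 0 1;7.3 -19.1 0 0 0 0 1;7.3 -19.1 0 0 0 0 1;7.3 -19.1 0 0 0 0 1'
```

```text
time_s: 0.87
position: [0.3575, 0.2073, 0.2513]
tool_rot: [[-0.332, 0.943, 0.0], [0.943, 0.332, -0.0], [-0.0, 0.0, -1.0]]
ft_force: [0.5, 0.2, 0.2]
grip_width: 0.0859
gripper_force: 0.0
time_s: 1.53
position: [0.4771, -0.0728, 0.2513]
tool_rot: [[-0.08, 0.997, -0.0], [0.997, 0.08, 0.0], [0.0, -0.0, -1.0]]
ft_force: [0.9, 1.3, 0.4]
grip_width: 0.0857
gripper_force: 0.0
time_s: 2.2
position: [0.5497, -0.2622, 0.2506]
tool_rot: [[-0.079, 0.997, -0.001], [0.997, 0.079, 0.001], [0.001, -0.001, -1.0]]
ft_force: [-0.4, 0.2, -0.7]
grip_width: 0.0858
gripper_force: 0.0
```

```bash
python3 -m handwheel '0.1 -0.3 -4 0 0 0 1;0.1 -0.3 -8 0 0 0 1;0.1 -0.3 -12 0 0 0 1;0.1 -0.3 -15 0 0 0 1;0.1 -0.3 -18 0 0 0 1;0.1 -0.3 -20 0 0 0 1;0.1 -0.3 -22 0 0 0 1;0.1 -0.3 -22 0 0 0 1'
python3 -m handwheel '0 0 0 0 0 0 0.2;0 0 0 0 0 0 0.2;0 0 0 0 0 0 0.2;0 0 0 0 0 0 0.2;0 0 0 0 0 0 0.2;0 0 0 0 0 0 0.2;0 0 0 0 0 0 0.2;0 0 0 0 0 0 0.2' 80
```

```text
time_s: 2.87
position: [0.5492, -0.2622, 0.0282]
tool_rot: [[-0.081, 0.997, -0.005], [0.997, 0.081, 0.004], [0.005, -0.005, -1.0]]
ft_force: [-1.1, -0.0, -0.8]
grip_width: 0.0852
gripper_force: 0.0
time_s: 3.53
position: [0.5517, -0.265, 0.0331]
tool_rot: [[-0.08, 0.997, 0.003], [0.997, 0.08, -0.002], [-0.002, 0.003, -1.0]]
ft_force: [2.2, 2.1, 5.4]
grip_width: 0.0393
gripper_force: 81.2
```

```bash
python3 -m handwheel '0 0 0.3 0 0 0 0.2;0 0 0.6 0 0 0 0.2;0 0 0.9 0 0 0 0.2;0 0 1.2 0 0 0 0.2;0 0 1.2 0 0 0 0.2;0 0 1.2 0 0 0 0.2;0 0 1.2 0 0 0 0.2;0 0 1.2 0 0 0 0.2'
python3 - <<'E'
from h import *
import cv2
T=get_image("top");S=get_image("side")
f=lambda i,x,y,w,h,k:cv2.resize(i["color"][y:y+h,x:x+w,::-1],None,fx=k,fy=k,interpolation=cv2.INTER_CUBIC)
cv2.imwrite("pics/g1.png",np.vstack([f(T,375,200,150,65,5),f(S,355,275,150,50,5)]))
E
```

```text
time_s: 4.2
position: [0.5507, -0.2647, 0.0431]
tool_rot: [[-0.08, 0.997, -0.0], [0.997, 0.08, 0.0], [0.0, -0.0, -1.0]]
ft_force: [0.5, 0.3, -7.6]
grip_width: 0.0391
gripper_force: 81.5
```

View pics/g1.png

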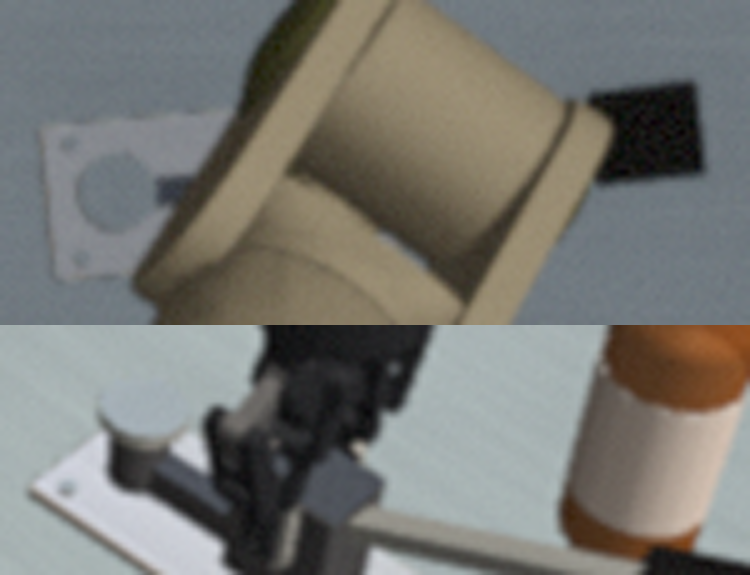

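The jack is held level, with its full weight of 7.6 N on the wrist. The saddle is at zoomed (117,193) in the top view and (143,80) in the side view.

Run:
```python
from h import *
T=get_image("top");S=get_image("side")
z=lambda u,v,k,x,y:((u+.5)/k-.5+x,(v+.5)/k-.5+y)
a,b=z(117,193,5,375,200),z(143,80,5,355,275)
s=status.observe();print(s["position"])
print(tri(T,a,S,b),onz(T,a,.06),onz(S,b,.06))
# move: rotate -9.2deg, predicted TCP target
p=onz(T,a,.06)[:2]/2+onz(S,b,.06)[:2]/2; r=p-s["position"][:2]; w=np.radians(-9.4)
R=np.array([[np.cos(w),-np.sin(w)],[np.sin(w),np.cos(w)]])
print(r, np.linalg.norm(r), (np.array([.515,.135])-R@r-s["position"][:2])*100)
```

```text
[ 0.55084117 -0.26475717  0.04320736]
(array([ 0.54302451, -0.18090785,  0.05987091]), np.float64(0.0017629765643533272)) [ 0.54236414 -0.18027525  0.06      ] [ 0.54367548 -0.18148834  0.06      ]
[-0.00782136  0.08387537] 0.0842392535293348 [-4.18238584 31.57306298]
```

```bash
python3 -m handwheel '-0.8 2 0 0 0 -1.2 0.2;-1.6 5 0 0 0 -2.4 0.2;-2.4 8.5 0 0 0 -3.6 0.2;-3.2 12 0 0 0 -4.8 0.2;-3.8 15.5 0 0 0 -6 0.2;-4.2 19 0 0 0 -7.2 0.2;-4.2 22 0 0 0 -8.4 0.2;-4.2 24 0 0 0 -9.4 0.2'
python3 -m handwheel '0 0 -0.2 0 0 0 0.2;0 0 -0.5 0 0 0 0.2;0 0 -0.5 0 0 0 0.2;0 0 -0.5 0 0 0 0.2;0 0 -0.5 0 0 0 0.2'
python3 - <<'E'
from h import *
import cv2
T=get_image("top");S=get_image("side");print(status.observe()["position"])
f=lambda i,x,y,w,h,k:cv2.resize(i["color"][y:y+h,x:x+w,::-1],None,fx=k,fy=k,interpolation=cv2.INTER_CUBIC)
cv2.imwrite("pics/g2.png",np.hstack([f(T,255,220,95,100,4),f(S,255,200,100,100,4)]))
E
```

```text
time_s: 5.07
position: [0.5083, -0.0221, 0.0436]
tool_rot: [[0.084, 0.997, 0.0], [0.997, -0.084, 0.001], [0.001, -0.0, -1.0]]
ft_force: [0.7, 0.5, -8.3]
grip_width: 0.0391
gripper_force: 82.3
time_s: 5.48
position: [0.5091, -0.0257, 0.0383]
tool_rot: [[0.085, 0.996, 0.0], [0.996, -0.085, -0.0], [-0.0, 0.0, -1.0]]
ft_force: [-0.4, 0.7, -7.7]
grip_width: 0.0391
gripper_force: 82.3
[ 0.50900113 -0.02550797  0.03836384]
```

View pics/g2.png

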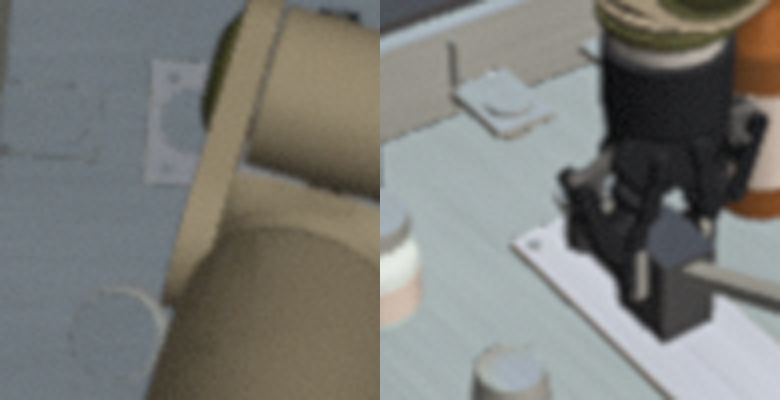

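The plate's front edge shows from (153,60) to (147,182) in the top crop, lined up with the tab on its left. I'll check the alignment numerically.

Run:
```python
from h import *
T=get_image("top");S=get_image("side")
z=lambda u,v,k,x,y:((u+.5)/k-.5+x,(v+.5)/k-.5+y)
A=onz(T,z(153,60,4,255,220),.0133);B=onz(T,z(147,182,4,255,220),.0133)
ax=np.array([.085,.996,0]);print(A,B,"saddle",(A+B)/2-.03*ax)
p=status.observe()["position"];print("pred",p+np.array([.085,.996,0])*.0842)
for q in [(104,83),(100,160)]:print(onz(T,z(*q,4,255,220),.08))
print("ring",onz(S,z(510-380,101,4,255,200),.084))
```

```text
[0.55682399 0.08419798 0.0133    ] [0.47806421 0.08834317 0.0133    ] saddle [0.5148941  0.05639057 0.0133    ]
pred [0.51607157 0.05863464 0.03835779]
[0.5372303  0.11110497 0.08      ]
[0.49004469 0.11365723 0.08      ]
ring [0.51358926 0.13133492 0.084     ]
```

```bash
python3 -m handwheel '0 1 0 0 0 0 0.2;0 2.2 0 0 0 0 0.2;0 3.4 0 0 0 0 0.2;0 4.6 0 0 0 0 0.2;0 5.8 0 0 0 0 0.2;-0.1 6.8 0 0 0 0 0.2;-0.1 7.6 0 0 0 0 0.2;-0.1 7.6 0 0 0 0 0.2'
python3 -m handwheel '0 0 0 0 0 0 0.2;0 0 -0.2 0 0 0 0.2;0 0 -0.4 0 0 0 0.2;0 0 -0.5 0 0 0 0.2;0 0 -0.6 0 0 0 0.2;0 0 -0.6 0 0 0 0.2;0 0 -0.6 0 0 0 0.2'
python3 - <<'E'
from h import *
import cv2
T=get_image("top");S=get_image("side");print(status.observe()["position"])
f=lambda i,x,y,w,h,k:cv2.resize(i["color"][y:y+h,x:x+w,::-1],None,fx=k,fy=k,interpolation=cv2.INTER_CUBIC)
cv2.imwrite("pics/g3.png",np.hstack([f(T,245,215,80,100,5),f(S,255,195,80,100,5)]))
E
```

```text
time_s: 6.35
position: [0.5076, 0.0529, 0.0383]
tool_rot: [[0.082, 0.997, -0.0], [0.997, -0.082, 0.0], [0.0, -0.0, -1.0]]
ft_force: [-0.3, 0.3, -6.4]
grip_width: 0.0393
gripper_force: 82.3
time_s: 6.93
position: [0.5078, 0.0507, 0.0331]
tool_rot: [[0.084, 0.996, 0.0], [0.996, -0.084, -0.001], [-0.001, 0.0, -1.0]]
ft_force: [-5.1, -1.0, 5.2]
grip_width: 0.0393
gripper_force: 83.5
[0.50781261 0.05072904 0.03313356]
```

View pics/g3.png

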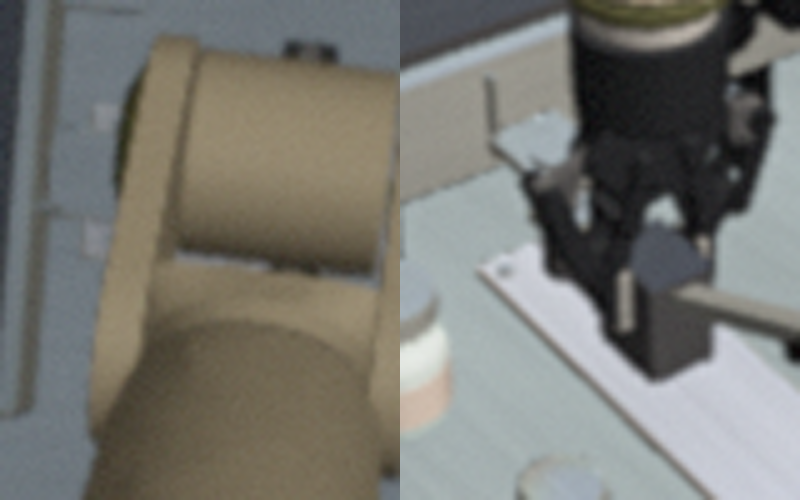

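The jack is standing under the tab: predicted saddle (0.515, 0.135), and the plate's front edge reaches past the tab. Releasing and lifting.

```bash
python3 -m handwheel '0 0 0 0 0 0 0.6;0 0 0 0 0 0 1;0 0 0 0 0 0 1;0 0 0 0 0 0 1;0 0 0 0 0 0 1;0 0 0 0 0 0 1' 30
python3 -m handwheel '0 0 2 0 0 0 1;0 0 4 0 0 0 1;0 0 7 0 0 0 1;0 0 10 0 0 0 1;0 0 12.5 0 0 0 1;0 -3 12.5 0 0 0 0.5;0 -6 12.5 0 0 0 0;0 -10 12.5 0 0 0 0'
python3 -m handwheel '-0.4 -3 0 0 0 0 0;-0.9 -6 0 0 0 0 0;-1.2 -6 0 0 0 0 0;-1.2 -6 0 0 0 0 0;-1.2 -6 0 0 0 0 0'
python3 - <<'E'
from h import *
import cv2
T=get_image("top");S=get_image("side");print(status.observe()["position"])
f=lambda i,x,y,w,h,k:cv2.resize(i["color"][y:y+h,x:x+w,::-1],None,fx=k,fy=k,interpolation=cv2.INTER_CUBIC)
cv2.imwrite("pics/g4.png",np.vstack([f(T,245,210,160,60,5),f(S,255,200,160,60,5)]))
E
```

```text
time_s: 7.53
position: [0.508, 0.0512, 0.0323]
tool_rot: [[0.084, 0.996, 0.0], [0.996, -0.084, -0.0], [-0.0, 0.0, -1.0]]
ft_force: [0.1, -0.3, 0.2]
grip_width: 0.0854
gripper_force: 0.0
time_s: 8.2
position: [0.5078, -0.0487, 0.1579]
tool_rot: [[0.081, 0.997, 0.001], [0.997, -0.081, 0.0], [0.0, 0.001, -1.0]]
ft_force: [1.0, 0.3, 0.2]
grip_width: 0.0518
gripper_force: 0.0
time_s: 8.62
position: [0.4957, -0.1084, 0.1573]
tool_rot: [[0.084, 0.996, -0.0], [0.996, -0.084, 0.0], [0.0, -0.0, -1.0]]
ft_force: [-0.5, 0.2, -0.7]
grip_width: -0.0005
gripper_force: 0.0
[ 0.49601363 -0.10782021  0.1573655 ]
```

View pics/g4.png

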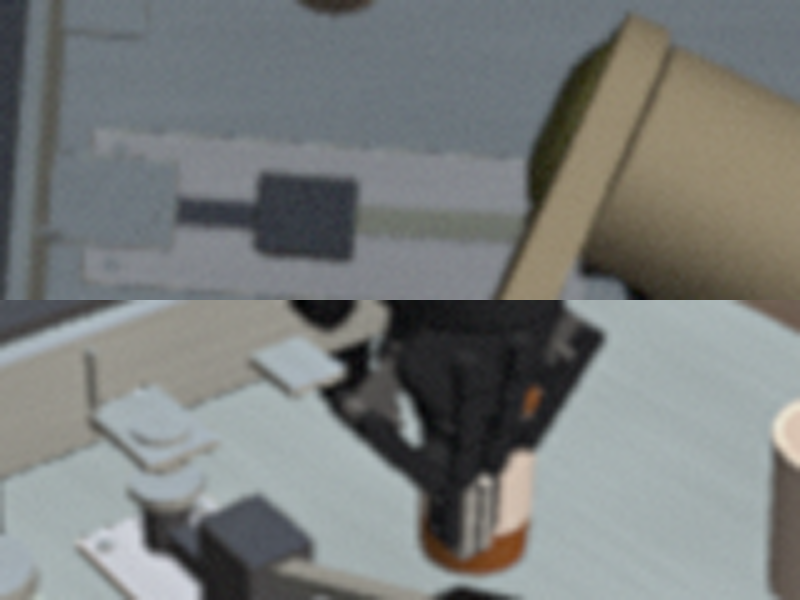

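Clear view now. In the top crop the tab edge runs (181,165)–(174,252) and the plate's front corners are (97,130) and (83,278). In the side crop the saddle disc is at about (168,182), directly below the tab. I'll compare these numbers.

Run:
```python
from h import *
import cv2
T=get_image("top");S=get_image("side")
z=lambda u,v,k,x,y:((u+.5)/k-.5+x,(v+.5)/k-.5+y)
A=onz(T,z(97,130,5,245,210),.008);B=onz(T,z(83,278,5,245,210),.008)
d=(A-B)/np.linalg.norm(A-B);ax=np.array([-d[1],d[0],0]);print(A,B,np.linalg.norm(A-B),ax,"saddle",(A+B)/2-.03*ax)
C=onz(T,z(181,165,5,245,210),.08);D=onz(T,z(174,252,5,245,210),.08);print(C,D,"pad",(C+D)/2+.022*np.array([.083,.996,0]))
H=onz(T,z(308,215,5,245,210),.07);print("house",H,H+.085*np.array([.084,.996,0]))
print("side saddle",onz(S,z(168,182,5,255,200),.05),"ring",onz(S,z(162,128,5,255,200),.084))
```

```text
[0.55518184 0.15926458 0.008     ] [0.47851363 0.16652979 0.008     ] 0.0770116740719099 [0.09433909 0.99554012 0.        ] saddle [0.51401757 0.13303099 0.008     ]
[0.53176191 0.11068905 0.08      ] [0.4891307  0.11420908 0.08      ] pad [0.5122723  0.13436106 0.08      ]
house [0.50732773 0.04880497 0.07      ] [0.51446773 0.13346497 0.07      ]
side saddle [0.51356294 0.12875893 0.05      ] ring [0.51245575 0.13035277 0.084     ]
```

The saddle agrees with the pad to about 2 mm. Starting the first stroke.

```bash
python3 -m handwheel '0 0 -1.5 0 0 0 0;0 0 -3 0 0 0 0;0 0 -4 0 0 0 0;0 -0.2 -4.5 0 0 0 0;0 -0.3 -5 0 0 0 0;0 -0.4 -5.5 0 0 0 0;0 -0.5 -6 0 0 0 0;0 -0.6 -6.5 0 0 0 0'
python3 -m handwheel '0 -0.1 -0.5 0 0 0 0;0 -0.2 -1 0 0 0 0;0 -0.3 -1.5 0 0 0 0;0 -0.4 -2 0 0 0 0;0 -0.5 -2.5 0 0 0 0;0 -0.5 -3 0 0 0 0;0 -0.5 -3.5 0 0 0 0;0 -0.5 -4 0 0 0 0'
```

```text
time_s: 9.48
position: [0.4961, -0.1152, 0.0923]
tool_rot: [[0.084, 0.996, 0.001], [0.996, -0.084, -0.001], [-0.001, 0.001, -1.0]]
ft_force: [-1.8, -1.8, 4.9]
grip_width: -0.0001
gripper_force: 2.2
time_s: 10.15
position: [0.4958, -0.1197, 0.0528]
tool_rot: [[0.084, 0.996, 0.0], [0.996, -0.084, -0.0], [-0.0, 0.0, -1.0]]
ft_force: [-4.4, 1.6, 14.8]
grip_width: 0.0001
gripper_force: 7.7
```

```bash
python3 -m handwheel '0 0 -0.4 0 0 0 0;0 0 -0.8 0 0 0 0;0 0 -0.9 0 0 0 0;0 0 -0.9 0 0 0 0;0 0 -0.9 0 0 0 0;0 0 -0.9 0 0 0 0'
python3 - <<'E'
from h import *
import cv2
S=get_image("side");T=get_image("top")
f=lambda i,x,y,w,h,k:cv2.resize(i["color"][y:y+h,x:x+w,::-1],None,fx=k,fy=k,interpolation=cv2.INTER_CUBIC)
cv2.imwrite("pics/g5.png",np.vstack([f(T,245,210,160,60,5),f(S,255,200,160,60,5)]))
E
```

```text
time_s: 10.65
position: [0.4961, -0.1196, 0.0463]
tool_rot: [[0.084, 0.997, 0.002], [0.997, -0.084, -0.001], [-0.001, 0.002, -1.0]]
ft_force: [-10.7, 4.4, 40.4]
grip_width: -0.0
gripper_force: 20.1
```

View pics/g5.png

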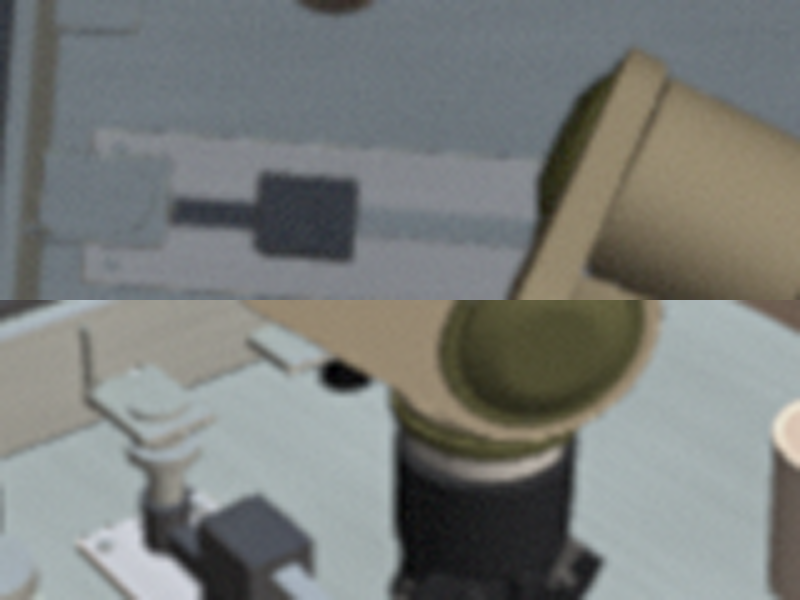

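The jack is on its stop. The tab has risen on the saddle and the plate corners haven't moved. Letting the handle back up, slowly so it doesn't snap.

```bash
python3 -m handwheel '0 0 0.8 0 0 0 0;0 0 1.4 0 0 0 0;0 0 2 0 0 0 0;0 0.1 2.6 0 0 0 0;0 0.2 3.2 0 0 0 0;0 0.3 3.8 0 0 0 0;0 0.4 4.4 0 0 0 0;0 0.5 5 0 0 0 0'
python3 -m handwheel '0 0.1 0.6 0 0 0 0;0 0.3 1.2 0 0 0 0;0 0.4 1.8 0 0 0 0;0 0.5 2.4 0 0 0 0;0 0.7 3.4 0 0 0 0;0 0.7 4.5 0 0 0 0;0 0.7 4.5 0 0 0 0;0 0.7 4.5 0 0 0 0'
python3 - <<'E'
from h import *
import cv2
S=get_image("side");T=get_image("top")
f=lambda i,x,y,w,h,k:cv2.resize(i["color"][y:y+h,x:x+w,::-1],None,fx=k,fy=k,interpolation=cv2.INTER_CUBIC)
cv2.imwrite("pics/g6.png",np.vstack([f(T,245,210,160,60,5),f(S,255,200,160,60,5)]))
E
```

```text
time_s: 11.42
position: [0.496, -0.1148, 0.0935]
tool_rot: [[0.084, 0.996, 0.001], [0.996, -0.084, 0.0], [0.0, 0.001, -1.0]]
ft_force: [0.6, -0.7, 0.8]
grip_width: 0.0004
gripper_force: 0.4
time_s: 12.08
position: [0.4959, -0.1078, 0.1385]
tool_rot: [[0.084, 0.996, 0.001], [0.996, -0.084, -0.0], [-0.0, 0.001, -1.0]]
ft_force: [-0.9, 0.7, -0.3]
grip_width: 0.0003
gripper_force: 0.0
```

View pics/g6.png

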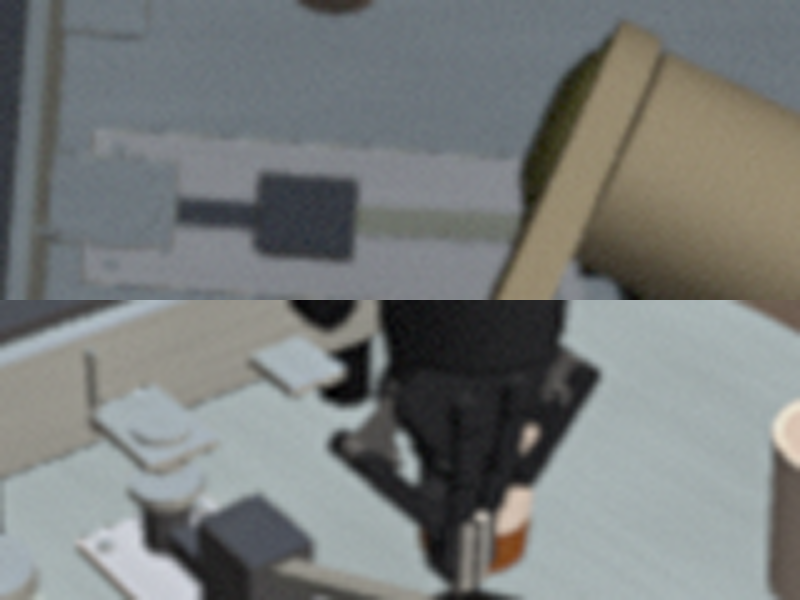

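The handle is up, the griddle is back on its feet, and the jack hasn't moved. Second stroke: drop about 9.2 cm and hold.

```bash
python3 -m handwheel '0 0 -1.2 0 0 0 0;0 0 -2.2 0 0 0 0;0 -0.2 -2.7 0 0 0 0;0 -0.3 -3.2 0 0 0 0;0 -0.4 -3.7 0 0 0 0;0 -0.5 -4.2 0 0 0 0;0 -0.6 -4.7 0 0 0 0;0 -0.7 -5.2 0 0 0 0'
python3 -m handwheel '0 -0.1 -0.5 0 0 0 0;0 -0.2 -1 0 0 0 0;0 -0.3 -1.5 0 0 0 0;0 -0.4 -2 0 0 0 0;0 -0.5 -2.5 0 0 0 0;0 -0.5 -3 0 0 0 0;0 -0.5 -3.5 0 0 0 0;0 -0.5 -4 0 0 0 0'
python3 -m handwheel '0 0 0 0 0 0 0;0 0 0 0 0 0 0;0 0 0 0 0 0 0;0 0 0 0 0 0 0;0 0 0 0 0 0 0;0 0 0 0 0 0 0;0 0 0 0 0 0 0;0 0 0 0 0 0 0'
```

```text
time_s: 12.85
position: [0.4959, -0.1152, 0.0862]
tool_rot: [[0.084, 0.996, 0.0], [0.996, -0.084, -0.001], [-0.001, 0.0, -1.0]]
ft_force: [-2.6, -2.2, 14.0]
grip_width: 0.0002
gripper_force: 6.7
time_s: 13.52
position: [0.4957, -0.1186, 0.0469]
tool_rot: [[0.084, 0.996, 0.0], [0.996, -0.084, 0.002], [0.002, 0.0, -1.0]]
ft_force: [-5.2, 9.9, 36.8]
grip_width: -0.0001
gripper_force: 18.2
time_s: 14.18
position: [0.4957, -0.1186, 0.0477]
tool_rot: [[0.084, 0.996, 0.001], [0.996, -0.084, 0.002], [0.002, 0.0, -1.0]]
ft_force: [-4.7, 6.1, 24.0]
grip_width: -0.0
gripper_force: 11.4
```

Run:
```python
from h import *
import cv2
a=cv2.imread("pics/g5.png")
T=get_image("top")
b=cv2.resize(T["color"][210:270,245:405,::-1],None,fx=5,fy=5,interpolation=cv2.INTER_CUBIC)
g=lambda i:np.float32(cv2.cvtColor(i[100:290,40:480],cv2.COLOR_BGR2GRAY))
print("shift zoomed px",cv2.phaseCorrelate(g(a),g(b)),np.abs(g(a)-g(b)).mean())
s=status.observe();print(s["position"],s["ft_force"])
```

```text
shift zoomed px ((-2.81887294875105e-05, -0.04373141438325945), 0.4891821818881565) 1.460634
[ 0.49575537 -0.11858809  0.04764662] [-4.80950905  7.32035132 23.64513696]
```

The scene matches the raised picture from the first stroke, with no shift of the jack, and the hold is steady. Handing in.

```bash
python3 -c "
from rig import env
print(env.close_job())"
```

```text
the job is handed in; nothing more can be done
None
```

I handed the job in at about 14 s with the arm still holding the jack handle down (about 24 N at the wrist): the jack stands under the marked lift point (saddle within about 2 mm by camera), both strokes were done and the griddle's front is raised; no verdict came back.

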